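# Find a polishing wheel's heavy side and hold it down

### The job

The polishing wheel in the balancing stand is heavier on one side, but nothing shows where and its stiff bearings keep it from swinging there by itself. Take the wooden crank knob, turn the wheel at least one full turn to feel which side is heavy, then bring the heavy side straight down below the shaft and finish still gripping the crank knob, holding the wheel still there. Do not disturb the oil bottle, the dish or the pliers.

Things in the scene. Friction and masses are not known exactly. Their poses are not given: they have to be found in the camera images.
- stand: fixed dark steel stand: base plate 150 x 110 x 12 mm, two uprights with bearings carrying a level shaft 125 mm above the bench. Origin: on the underside below the shaft, 55 mm behind the plate's front edge. Its -x axis points along the shaft to the crank end (towards the robot, turned by the stand's yaw), y to the left, z up. Place and yaw differ at each start; it cannot be pushed away.
- wheel_middle (a point): middle of the polishing wheel between the uprights: aluminium disc, 110 mm diameter, 20 mm thick, 28 mm at the hub. One side of it is heavier, unseen; its angle on the wheel differs at every start. The unbalance is 0.14 to 0.23 N m; the bearings' steady dry friction is about 0.24 N m, so the wheel stays wherever it is left.
- shaft_front (a point): point on the shaft's centre line, fixed to the stand, 92 mm in front of the stand's origin and 125 mm above the bench, in the open air ahead of the shaft's end: the centre of the circle on which crank_grip travels.
- crank_grip (a point): middle of the wooden crank knob, where to grip it: cylinder 18 mm in diameter, 56 mm long, parallel to the shaft and 38 mm off its centre line; this point is 32 mm in front of the steel crank arm. Free from above at any crank angle; lowest, it lies 38 mm below the shaft's end (radius 10 mm). The knob spins freely on its pin, so a gripper can go round without turning. The crank itself is balanced.
- rotor (a joint): angle of wheel and crank together, rad: 0 with the knob straight above the shaft, pi/2 with the knob at the right (stand's -y), growing clockwise seen from the robot. No end stops. Starts within 0.6 of 0. At the knob it takes about 0.5 to 13 N to turn: most while the heavy side rises level with the shaft, least while it sinks level with the shaft, middling as it passes the top or the bottom.
- oil_bottle: bystander: small cream bottle with red cap, 39 mm diameter, 98 mm high, standing to the right; origin under its middle
- flux_dish: bystander: small pale open dish, 60 mm diameter, 26 mm high, to the left; origin under its middle
- pliers_red: bystander: small pliers with red handles, 101 x 68 x 10 mm, lying at the near left; origin under the middle

How it is judged:
On the way:
1. the wheel has been turned right round by its crank ((value of joint rotor above 5.5 rad or value of joint rotor below -5.5 rad)).
At the end, for the whole second after the job is handed in: The wheel's heavy side is straight below the shaft to within 0.35 rad (20 degrees), the wheel is still, and the fingers are gripping the crank knob (contact of more than 1 N). heavy_side in the rule is the unseen weight: its z axis is upright when it hangs straight down; its pose is given to nobody (angle between heavy_side's own z axis and vertical below 0.35 rad and contact force between the fingers and rotor above 1 N and velocity of joint rotor between -0.1 and 0.1 rad/s and distance between the grasp point and crank_grip below 0.06 m); the arm keeps its last pose, push and grip.
It fails at once if oil bottle moved more than 20 mm (distance of oil_bottle from where it was at the start of the episode above 0.02 m).
It fails at once if flux dish moved more than 20 mm (distance of flux_dish from where it was at the start of the episode above 0.02 m).
It fails at once if pliers red moved more than 20 mm (distance of pliers_red from where it was at the start of the episode above 0.02 m).
It also fails if it takes over 64 s, if anything falls off the work surface, if the arm or the gripper's body presses on something with over 40 N, if the wrist force passes 120 N, or if a joint passes its speed limit or range.

### The arm

A 7-joint arm with a two-finger parallel gripper is mounted at the origin on a cart in front of the work surface, level with it; the furniture and walls round the work are solid. World frame = base frame: x ahead of the robot, y to its left, z up, the work surface at z = 0. Lengths are in m, angles in rad, forces in N, time in s.
With the tool pointing down it reaches from about 0.425 to 0.95 m from the base axis. Payload 4.7 kg.
Tool frame: the origin (TCP) lies midway between the tips of the shut fingers; the grasp point (between the pads) lies 19 mm behind it (arm.hold_point_z is the z of the grasp point in the tool frame, in m); z points along the fingers, y is the line along which they close (so a half turn about z gives the same grasp; the last joint's range is limited). The gripper opens to 85 mm and grips with 20 to 120 N. Pads are 22 mm wide; open, the fingers measure 114 mm over their backs; the gripper's body (76 mm by 85 mm) begins 54 mm behind the grasp point. The pads swing forward as they close: fully open they stand 13 mm farther back than shut.
Start: joints at [1.146, 0.469, -0.049, 1.532, 0.024, 1.141, -0.082], TCP at [0.26, -0.623, 0.231] pointing down, gripper open.
Joint ranges: [-2.59, 2.59], [-0.33, 1.99], [-1.39, 1.29], [0.1, 2.45], [-1.04, 4.18], [0.21, 1.99], [-2.66, 2.66]. Speed limits (rad/s): [2.57, 2.57, 3.14, 3.14, 3.14, 3.14, 3.14].

### API

Orientations are given as a unit quaternion [x, y, z, w].
In Python, from rig import arm, get_image, camera_model gives the robot as it stands.
- The arm moves only by the tool servo_tool, never from a script. Its argument "plan" is a list of rows, each a list of 7 numbers: the shift along the tool's x, y, z in mm, then the turn, a rotation vector about the tool's x, y, z in rad, then the finger opening in mm, from 0 to 85.4. In form: [[x, y, z, wx, wy, wz, fingers], ...]. A call has exactly 8 rows; each row is the pose to reach, as a shift and turn from the pose commanded when the call began, along the tool's axes at that moment; what a row does not reach only later rows make up. A row lasts 1/10 s, in which the tool goes at most 50 mm and 8.59 degrees, less where a joint would pass 70% of its speed; a pose out of reach is approached as far as the arm can. A call with a gripper value outside its range is refused whole. The fingers move at their own pace and stop on an object; the grip force is fixed at half the most. Time passes only in rows, so rows that repeat a pose let the fingers close, or fill a call up. It gives the time, the measured TCP pose, the force, the opening and the grip force at its end, in the units of the state.
- arm.get_state(): the state, without advancing time (a new reading comes with each control period).
- get_image(name): name is "scene" or "top"; returns the picture (480x640x3 uint8, blue, green, red); there is no depth.
- camera_model(name): a dict with "intrinsics" (3x3 intrinsics, pixels), "R" (3x3) and "t" (3): a world point X has camera coordinates R X + t. Camera axes: x right, y down, z forward; pixel columns grow to the right and rows downward; lengths in m; the calibration is good to about 2 mm. A picture is of the moment at which its call begins. camera_model takes no time and is no camera call.
- arm.finish_job(): hands the job in; it is judged then, once.
The state is a dict: "time_s": time; "q": joint angles; "qvel": joint speeds; "tau": joint torques, N m; "tcp_pos": TCP position; "ee_rot": TCP orientation; "wrist_force": force on the tool from outside, world axes, zero at the start; "wrist_torque": the same for the moment, N m; "width": finger opening in m; "grip_force": force on a finger pad.
Only numpy, scipy, OpenCV 4.12 (cv2) and the standard library are available. Lean on these libraries where they do the work, as an engineer would, in place of code of your own. Each camera call takes 0.05 s, during which the arm holds its last target. There are 200 camera calls.

## Working session

There is one attempt and no reset: what is moved stays moved. The work goes in short steps, Python scripts to look and compute and a tool call to move; the robot and the scene stay as the last step left them, time stands still between calls to the robot, and variables do not carry over. Pictures are saved under pics/ and viewed, at most 10 in all, crops included, and the job is handed in when it is done.

Besides the shell and the picture viewer there is one more tool, called after "Emit:" as name(argument=value, ...), one argument or row to a line, values as JSON. servo_tool: Moves the arm, as the interface text tells. Its arguments: {"type":"object","properties":{"plan":{"type":"array","items":{"type":"array","items":{"type":"number"}}}},"required":["plan"]}

```bash
mkdir -p pics
python3 - <<'E'
from rig import arm,get_image,camera_model
import cv2,numpy as np
for n in("scene","top"):
    cv2.imwrite(f"pics/{n}0.png",get_image(n)); m=camera_model(n); print(n,{k:np.round(v,4).tolist() for k,v in m.items()})
s=arm.get_state();print(s,arm.hold_point_z)
E
```

```text
scene {'intrinsics': [[570.1551, 0.0, 318.6404], [0.0, 570.1551, 238.9014], [0.0, 0.0, 1.0]], 'R': [[-0.8882, -0.459, -0.0218], [-0.1782, 0.3877, -0.9044], [0.4235, -0.7994, -0.4261]], 't': [0.5281, 0.1927, 0.9389]}
top {'intrinsics': [[435.7329, 0.0, 326.1563], [0.0, 435.7329, 238.5103], [0.0, 0.0, 1.0]], 'R': [[0.0287, -0.9994, 0.0211], [-0.9894, -0.0314, -0.1418], [0.1423, -0.0168, -0.9897]], 't': [0.0048, 0.597, 0.8895]}
{'time_s': 0.1, 'q': array([ 1.14610044,  0.46940176, -0.04859553,  1.53360019,  0.02407092,
        1.14101718, -0.08231161]), 'qvel': array([-0.00066004, -0.00365079,  0.00081348, -0.00249396,  0.00052778,
       -0.00032761, -0.0001553 ]), 'tau': array([ 1.20900604e-03, -5.11511958e+01, -4.66130418e-02, -2.38390553e+01,
        1.08576013e-02,  4.34908798e-03,  1.42806641e-05]), 'tcp_pos': array([ 0.2600509 , -0.62230541,  0.23032785]), 'ee_rot': array([ 9.80480987e-01,  1.96611764e-01, -2.00250287e-04, -8.99125104e-04]), 'wrist_force': array([ 0.82936291, -0.44401849, -0.2769932 ]), 'wrist_torque': array([-0.02004642, -0.01991116, -0.01084721]), 'grip_force': 0.0, 'width': 0.0853643733429026} -0.0187
```

View pics/scene0.png

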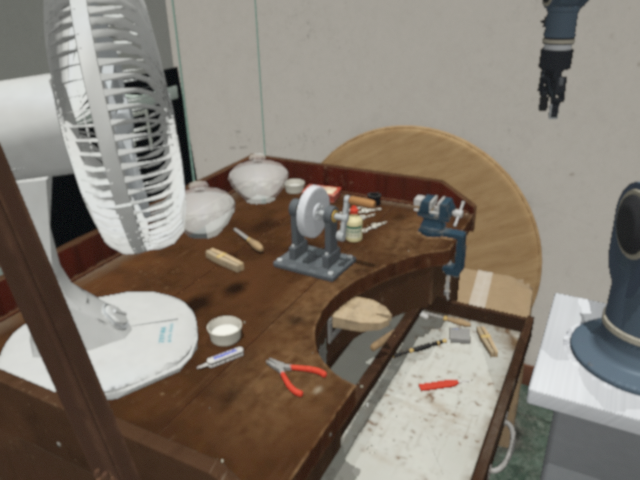

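View pics/top0.png

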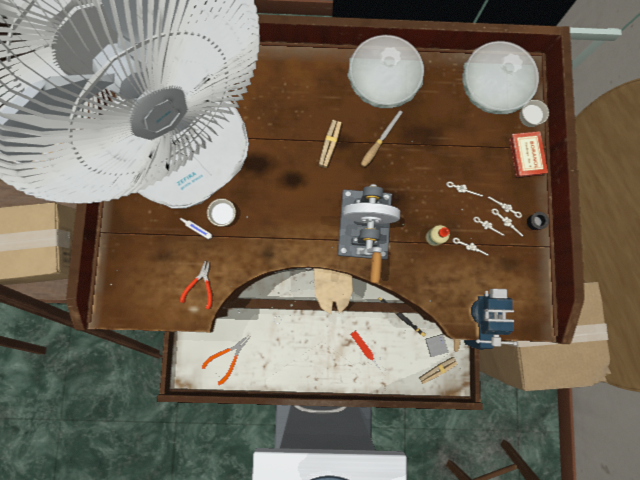

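The top view shows the stand at about (365,223), knob at (377,265), bottle at (438,235) and dish at (221,213). The scene view shows the stand at about (315,230). Next I'll zoom in.

Run:
```python
import cv2,numpy as np
a=cv2.imread("pics/top0.png")[170:300,320:460];b=cv2.imread("pics/scene0.png")[170:290,260:390]
a=cv2.resize(a,None,fx=4,fy=4,interpolation=2)[:480,:400] if 0 else cv2.resize(a[:,:90],(405,585),interpolation=2)
b=cv2.resize(b[:,:100],(390,468),interpolation=2);b=cv2.copyMakeBorder(b,0,117,0,0,0)
cv2.imwrite("pics/z.png",np.hstack([a,b]))
```

```text
(no output)
```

View pics/z.png

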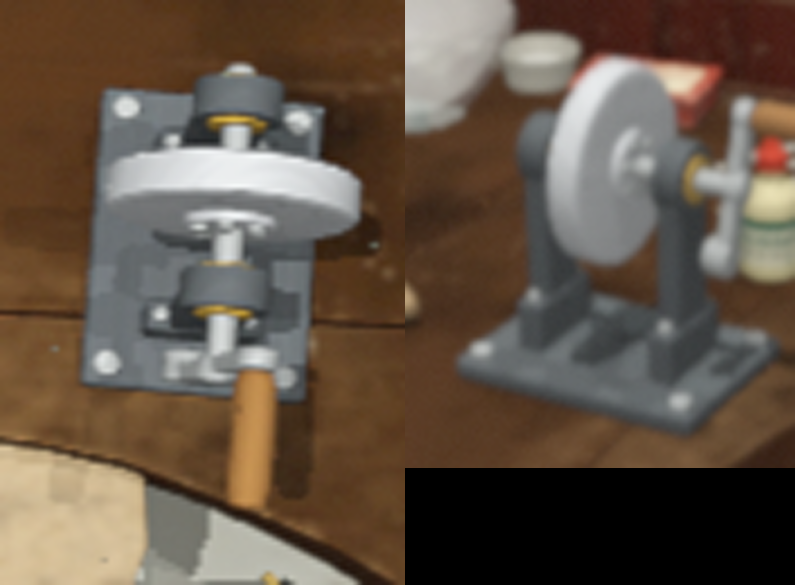

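The zoom shows plate corners at zoom-pixels (105,90), (322,108), (303,400) and (83,382). The knob's axis runs from (256,372) to (250,505) and lies slightly right of the top of the shaft.

```bash
cat > h.py <<'E'
from rig import arm,get_image,camera_model
import numpy as np
from scipy.spatial.transform import Rotation as Ro
def bp(n,u,v,z):
    m=camera_model(n);R=np.array(m["R"]);t=np.array(m["t"]);d=R.T@np.linalg.inv(m["intrinsics"])@[u,v,1];c=-R.T@t
    return c+d*(z-c[2])/d[2]
def pr(n,X):
    m=camera_model(n);p=np.array(m["intrinsics"])@(np.array(m["R"])@X+m["t"]);return p[:2]/p[2]
def tz(u,v):return 320+u/4.5,170+v/4.5
E
python3 - <<'E'
from h import *
C=[bp("top",*tz(u,v),.012) for u,v in[(105,90),(322,108),(303,400),(83,382)]]
TL,TR,BR,BL=C
print(np.round(C,4),[np.linalg.norm(C[i]-C[(i+1)%4]) for i in range(4)])
f=(TL+TR-BL-BR)/2; g=(TL+BL-TR-BR)/2
y=np.arctan2(f[1],f[0]); y2=np.arctan2(-g[0],g[1]);print("yaw",y,y2)
y=(y+y2)/2; ax=np.array([np.cos(y),np.sin(y),0]);ly=np.array([-ax[1],ax[0],0])
o=np.mean(C,axis=0)-ax*.02; o[2]=0
print("o",o,"shaft_front",o-ax*.092+[0,0,.125])
for th in np.arange(-.6,.61,.2):
    k=o+[0,0,.125]-ly*.038*np.sin(th)+np.array([0,0,.038*np.cos(th)])
    print(round(th,1),[np.round((pr("top",k-ax*d)-[320,170])*4.5) for d in(.064,.092,.120)],[np.round((pr("scene",k-ax*d)-[260,170])*3.9) for d in(.064,.092)])
print("bottle",bp("top",440,232,.098),"dish",bp("top",221,213,.02),"pliers",bp("top",200,287,.01))
print(pr("top",o+[0,0,.125]-ax*.064))
E
```

```text
[[ 0.7123 -0.0131  0.012 ]
 [ 0.7067 -0.1219  0.012 ]
 [ 0.5599 -0.1136  0.012 ]
 [ 0.5654 -0.0058  0.012 ]] [np.float64(0.10889444829661057), np.float64(0.14704256986611175), np.float64(0.10802171126528055), np.float64(0.14700673582776372)]
yaw -0.053109818525907036 -0.05089505016594204
o [ 0.61611475 -0.06255699  0.        ] shaft_front [ 0.52423912 -0.05777492  0.125     ]
-0.6 [array([176., 377.]), array([172., 444.]), array([167., 512.])] [array([328., 148.]), array([377., 157.])]
-0.4 [array([193., 377.]), array([189., 445.]), array([184., 513.])] [array([334., 137.]), array([383., 146.])]
-0.2 [array([211., 378.]), array([207., 446.]), array([202., 514.])] [array([340., 128.]), array([389., 137.])]
0.0 [array([230., 380.]), array([225., 447.]), array([221., 516.])] [array([347., 122.]), array([396., 131.])]
0.2 [array([248., 381.]), array([243., 449.]), array([239., 517.])] [array([354., 118.]), array([402., 128.])]
0.4 [array([265., 383.]), array([260., 451.]), array([256., 519.])] [array([360., 118.]), array([408., 127.])]
0.6 [array([279., 386.]), array([275., 453.]), array([271., 521.])] [array([366., 120.]), array([414., 129.])]
bottle [ 0.60922003 -0.2064059   0.098     ] dish [0.64907992 0.25515147 0.02      ] pliers [0.48648572 0.29243809 0.01      ]
[368.66536226 256.43318121]
```

```bash
cat >> h.py <<'E'
yaw=-0.052; ax=np.array([np.cos(yaw),np.sin(yaw),0]); ly=np.array([-ax[1],ax[0],0])
SF=np.array([0.5275,-0.058,0.125])   # shaft_front
def rot(t): # tool x along shaft, leaning back by t
    x=ax;y=-ly;z=np.array([0,0,-1.]);return Ro.from_matrix(np.c_[x,y,z])*Ro.from_rotvec([0,t,0])
def tcp(g,R): return g+R.apply([0,0,.0187])
def rows(p0,R0,wp):  # wp list of (pos,Rot)
    for p,R in wp: print(np.round(np.r_[R0.inv().apply(np.array(p)-p0)*1e3,(R0.inv()*R).as_rotvec()],3).tolist())
E
python3 - <<'E'
from h import *
s=arm.get_state();p0=s["tcp_pos"];R0=Ro.from_quat(s["ee_rot"])
R=rot(.26);k=SF-ax*.004+[0,-.0116,.0362]
print(k)
rows(p0,R0,[(tcp(k,R)+[0,0,.08],R)])
E
```

```text
[ 0.52350541 -0.06939209  0.1612    ]
[460.595, -406.496, 7.93, -0.06, 0.256, 0.445]
```

Emit:
servo_tool(
  plan=[
    [15,-14,0,0,0,0,60],
    [45,-40,0,0,0,0,60],
    [78,-68,1,0,0,0,60],
    [110,-97,2,0,0,0,60],
    [142,-125,3,0,0,0,60],
    [175,-154,3,0,0,0,60],
    [207,-183,4,0,0,0,60],
    [240,-211,4,0,0,0,60],
  ],
)

```text
time_s: 0.9
tcp_pos: [0.4005, -0.3337, 0.227]
ee_rot: [0.98, 0.197, -0.0, -0.0]
wrist_force: [0.5, 0.6, -0.9]
width: 0.0601
grip_force: 0.0
```

Emit:
servo_tool(
  plan=[
    [32,-28,0,-0.01,0.03,0.06,60],
    [63,-56,1,-0.015,0.065,0.11,60],
    [95,-84,2,-0.02,0.1,0.17,60],
    [127,-112,2,-0.03,0.13,0.22,60],
    [158,-140,3,-0.04,0.16,0.28,60],
    [190,-168,4,-0.045,0.19,0.335,60],
    [210,-186,4,-0.05,0.225,0.39,60],
    [220.6,-195.5,4,-0.06,0.256,0.445,60],
  ],
)

```text
time_s: 1.7
tcp_pos: [0.5291, -0.0672, 0.2232]
ee_rot: [0.991, -0.025, 0.131, 0.004]
wrist_force: [-0.3, -0.3, 0.2]
width: 0.0598
grip_force: 0.0
```

Run:
```python
from h import *
import cv2
s=arm.get_state();p0=s["tcp_pos"];R0=Ro.from_quat(s["ee_rot"])
print(s["time_s"],p0,s["q"],s["wrist_force"],s["width"],R0.apply([0,0,1]),R0.apply([1,0,0]))
a=get_image("top")[170:320,300:450];b=get_image("scene")[100:250,260:410]
cv2.imwrite("pics/c1.png",np.hstack([cv2.resize(i,(400,400),interpolation=2) for i in(a,b)]))
R=rot(.26);k=SF-ax*.004+[0,-.0116,.0362]
rows(p0,R0,[(tcp(k,R),R)])
print(k,pr("top",k),pr("scene",k))
```

```text
1.7 [ 0.52911153 -0.06716401  0.22315867] [ 0.34033571  0.14588494 -0.32305245  2.04092009  0.08180406  0.70169116
 -1.65009724] [-0.34914115 -0.3417099   0.1527495 ] 0.05976194103843638 [ 0.25861878 -0.01348076 -0.96588539] [ 0.96466748 -0.04849194  0.25896948]
[-21.382, 2.478, 77.125, 0.0, -0.002, 0.002]
[ 0.52350541 -0.06939209  0.1612    ] [376.22287337 270.07014972] [364.07745095 202.51803626]
```

View pics/c1.png

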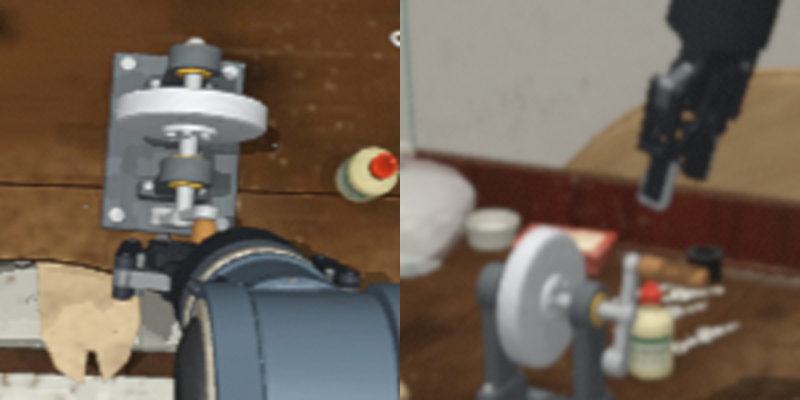

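The knob is in the scene crop at about (635..708, 262..278), which matches the prediction (364,202) within 1–2 px. The gripper is above it, so I descend.

Emit:
servo_tool(
  plan=[
    [-2,2,8,0,0,0,60],
    [-6,2.5,20,0,0,0,60],
    [-9,2.5,33,0,0,0,60],
    [-13,2.5,46,0,0,0,60],
    [-16,2.5,58,0,0,0,60],
    [-19,2.5,69,0,0,0,60],
    [-21.4,2.5,77,0,0,0,60],
    [-21.4,2.5,77,0,0,0,60],
  ],
)

```text
time_s: 2.6
tcp_pos: [0.5266, -0.0729, 0.1418]
ee_rot: [0.991, -0.026, 0.129, 0.004]
wrist_force: [-0.7, 0.6, 0.9]
width: 0.0604
grip_force: 0.0
```

Emit:
servo_tool(
  plan=[
    [0,0,0,0,0,0,0],
    [0,0,0,0,0,0,0],
    [0,0,0,0,0,0,0],
    [0,0,0,0,0,0,0],
    [0,0,0,0,0,0,0],
    [0,0,0,0,0,0,0],
    [0,0,0,0,0,0,0],
    [0,0,0,0,0,0,0],
  ],
)

```text
time_s: 3.4
tcp_pos: [0.528, -0.0727, 0.1437]
ee_rot: [0.991, -0.026, 0.13, 0.004]
wrist_force: [-0.2, 2.8, 3.2]
width: 0.016
grip_force: 58.5
```

Run:
```python
from h import *
s=arm.get_state();p0=s["tcp_pos"];R0=Ro.from_quat(s["ee_rot"])
print(s["time_s"],p0,s["wrist_force"],s["wrist_torque"],s["width"],s["grip_force"])
g=p0-R0.apply([0,0,.0187]);print("grasp",g, "rel", (g-SF)@-ly,(g-SF)[2])
```

```text
3.4 [ 0.52796792 -0.07271521  0.14372988] [-0.18101099  2.76002672  3.19222806] [0.46221616 0.20886826 0.06158444] 0.01597859577011546 58.54590117931366
grasp [ 0.52313759 -0.07243328  0.16179306] rel 0.014640509088040946 0.03679306434748894
```

```bash
cat >> h.py <<'E'
def arc(th0,dth,n,r=38.,prt=True):
    f=lambda t:np.array([.257*r*np.cos(t),r*np.sin(t),-.966*r*np.cos(t)])
    c=f(th0)
    for i in range(n):
        rs=[np.round(f(th0+dth*(i+(j+1)/8))-c,1) for j in range(8)]
        c=c+rs[-1]
        if prt: print(round(th0+dth*(i+1),3),str([x.tolist()+[0,0,0,0] for x in rs]).replace(" ","").replace(".0,",","))
E
python3 -c "
from h import *
arc(.375,2*np.pi/16,17)"
```

```text
0.768 [[-0.2,1.7,0.7,0,0,0,0],[-0.4,3.4,1.5,0,0,0,0],[-0.6,5,2.3,0,0,0,0],[-0.9,6.6,3.3,0,0,0,0],[-1.1,8.2,4.3,0,0,0,0],[-1.4,9.7,5.4,0,0,0,0],[-1.7,11.1,6.5,0,0,0,0],[-2.1,12.5,7.7,0,0,0,0]]
1.16 [[-0.3,1.3,1.3,0,0,0,0],[-0.7,2.5,2.7,0,0,0,0],[-1,3.7,4.1,0,0,0,0],[-1.4,4.8,5.5,0,0,0,0],[-1.8,5.8,7,0,0,0,0],[-2.2,6.8,8.6,0,0,0,0],[-2.7,7.6,10.2,0,0,0,0],[-3.1,8.4,11.8,0,0,0,0]]
1.553 [[-0.4,0.7,1.7,0,0,0,0],[-0.9,1.3,3.4,0,0,0,0],[-1.3,1.9,5.1,0,0,0,0],[-1.8,2.3,6.9,0,0,0,0],[-2.3,2.7,8.6,0,0,0,0],[-2.8,2.9,10.4,0,0,0,0],[-3.2,3.1,12.2,0,0,0,0],[-3.7,3.2,14,0,0,0,0]]
1.946 [[-0.5,-0,1.8,0,0,0,0],[-1,-0.1,3.6,0,0,0,0],[-1.4,-0.3,5.4,0,0,0,0],[-1.9,-0.6,7.2,0,0,0,0],[-2.4,-1,8.9,0,0,0,0],[-2.9,-1.5,10.7,0,0,0,0],[-3.3,-2,12.4,0,0,0,0],[-3.8,-2.7,14.1,0,0,0,0]]
2.338 [[-0.4,-0.7,1.7,0,0,0,0],[-0.8,-1.5,3.3,0,0,0,0],[-1.3,-2.4,4.9,0,0,0,0],[-1.7,-3.4,6.4,0,0,0,0],[-2.1,-4.4,7.9,0,0,0,0],[-2.4,-5.5,9.3,0,0,0,0],[-2.8,-6.7,10.7,0,0,0,0],[-3.2,-8,12.1,0,0,0,0]]
2.731 [[-0.3,-1.3,1.2,0,0,0,0],[-0.6,-2.7,2.4,0,0,0,0],[-0.9,-4.1,3.5,0,0,0,0],[-1.2,-5.7,4.6,0,0,0,0],[-1.5,-7.2,5.6,0,0,0,0],[-1.
[... 1510 characters left out ...]
,0,0,0,0],[1.2,5.7,-4.7,0,0,0,0],[1.5,7.3,-5.7,0,0,0,0],[1.7,8.9,-6.6,0,0,0,0],[2,10.5,-7.4,0,0,0,0],[2.2,12.2,-8.2,0,0,0,0]]
6.265 [[0.1,1.7,-0.7,0,0,0,0],[0.3,3.5,-1.3,0,0,0,0],[0.4,5.3,-1.8,0,0,0,0],[0.6,7.1,-2.2,0,0,0,0],[0.6,8.9,-2.6,0,0,0,0],[0.7,10.8,-2.8,0,0,0,0],[0.8,12.6,-3,0,0,0,0],[0.8,14.5,-3,0,0,0,0]]
6.658 [[-0,1.9,-0,0,0,0,0],[-0.1,3.7,0.1,0,0,0,0],[-0.1,5.6,0.3,0,0,0,0],[-0.2,7.4,0.5,0,0,0,0],[-0.3,9.3,0.9,0,0,0,0],[-0.4,11.1,1.3,0,0,0,0],[-0.5,12.8,1.9,0,0,0,0],[-0.7,14.6,2.5,0,0,0,0]]
7.051 [[-0.2,1.7,0.7,0,0,0,0],[-0.4,3.4,1.5,0,0,0,0],[-0.6,5,2.3,0,0,0,0],[-0.9,6.6,3.3,0,0,0,0],[-1.1,8.2,4.3,0,0,0,0],[-1.4,9.7,5.4,0,0,0,0],[-1.7,11.1,6.5,0,0,0,0],[-2.1,12.5,7.7,0,0,0,0]]
```

Emit:
servo_tool(
  plan=[
    [-0.2,1.7,0.7,0,0,0,0],
    [-0.4,3.4,1.5,0,0,0,0],
    [-0.6,5,2.3,0,0,0,0],
    [-0.9,6.6,3.3,0,0,0,0],
    [-1.1,8.2,4.3,0,0,0,0],
    [-1.4,9.7,5.4,0,0,0,0],
    [-1.7,11.1,6.5,0,0,0,0],
    [-2.1,12.5,7.7,0,0,0,0],
  ],
)

```text
time_s: 4.2
tcp_pos: [0.5273, -0.085, 0.1354]
ee_rot: [0.991, -0.025, 0.13, 0.004]
wrist_force: [3.4, 4.5, -0.8]
width: 0.0159
grip_force: 58.5
```

Emit:
servo_tool(
  plan=[
    [-0.3,1.3,1.3,0,0,0,0],
    [-0.7,2.5,2.7,0,0,0,0],
    [-1,3.7,4.1,0,0,0,0],
    [-1.4,4.8,5.5,0,0,0,0],
    [-1.8,5.8,7,0,0,0,0],
    [-2.2,6.8,8.6,0,0,0,0],
    [-2.7,7.6,10.2,0,0,0,0],
    [-3.1,8.4,11.8,0,0,0,0],
  ],
)

```text
time_s: 5.0
tcp_pos: [0.5268, -0.093, 0.1233]
ee_rot: [0.991, -0.025, 0.13, 0.004]
wrist_force: [2.7, 5.0, -0.4]
width: 0.0161
grip_force: 58.6
```

Emit:
servo_tool(
  plan=[
    [-0.4,0.7,1.7,0,0,0,0],
    [-0.9,1.3,3.4,0,0,0,0],
    [-1.3,1.9,5.1,0,0,0,0],
    [-1.8,2.3,6.9,0,0,0,0],
    [-2.3,2.7,8.6,0,0,0,0],
    [-2.8,2.9,10.4,0,0,0,0],
    [-3.2,3.1,12.2,0,0,0,0],
    [-3.7,3.2,14,0,0,0,0],
  ],
)

```text
time_s: 5.8
tcp_pos: [0.5267, -0.0958, 0.109]
ee_rot: [0.991, -0.025, 0.13, 0.004]
wrist_force: [2.5, 6.3, 2.7]
width: 0.016
grip_force: 58.9
```

Emit:
servo_tool(
  plan=[
    [-0.5,0,1.8,0,0,0,0],
    [-1,-0.1,3.6,0,0,0,0],
    [-1.4,-0.3,5.4,0,0,0,0],
    [-1.9,-0.6,7.2,0,0,0,0],
    [-2.4,-1,8.9,0,0,0,0],
    [-2.9,-1.5,10.7,0,0,0,0],
    [-3.3,-2,12.4,0,0,0,0],
    [-3.8,-2.7,14.1,0,0,0,0],
  ],
)

```text
time_s: 6.6
tcp_pos: [0.5269, -0.0931, 0.0947]
ee_rot: [0.991, -0.025, 0.13, 0.004]
wrist_force: [-0.4, 5.5, 6.9]
width: 0.016
grip_force: 59.2
```

Emit:
servo_tool(
  plan=[
    [-0.4,-0.7,1.7,0,0,0,0],
    [-0.8,-1.5,3.3,0,0,0,0],
    [-1.3,-2.4,4.9,0,0,0,0],
    [-1.7,-3.4,6.4,0,0,0,0],
    [-2.1,-4.4,7.9,0,0,0,0],
    [-2.4,-5.5,9.3,0,0,0,0],
    [-2.8,-6.7,10.7,0,0,0,0],
    [-3.2,-8,12.1,0,0,0,0],
  ],
)

```text
time_s: 7.4
tcp_pos: [0.5273, -0.0857, 0.0827]
ee_rot: [0.991, -0.025, 0.131, 0.004]
wrist_force: [-2.5, 5.0, 12.0]
width: 0.0159
grip_force: 59.8
```

Emit:
servo_tool(
  plan=[
    [-0.3,-1.3,1.2,0,0,0,0],
    [-0.6,-2.7,2.4,0,0,0,0],
    [-0.9,-4.1,3.5,0,0,0,0],
    [-1.2,-5.7,4.6,0,0,0,0],
    [-1.5,-7.2,5.6,0,0,0,0],
    [-1.7,-8.8,6.5,0,0,0,0],
    [-1.9,-10.5,7.4,0,0,0,0],
    [-2.1,-12.2,8.1,0,0,0,0],
  ],
)

```text
time_s: 8.2
tcp_pos: [0.5278, -0.0753, 0.0746]
ee_rot: [0.991, -0.026, 0.131, 0.005]
wrist_force: [-3.9, 1.3, 13.7]
width: 0.0164
grip_force: 60.1
```

Emit:
servo_tool(
  plan=[
    [-0.2,-1.7,0.7,0,0,0,0],
    [-0.4,-3.4,1.3,0,0,0,0],
    [-0.5,-5.2,1.8,0,0,0,0],
    [-0.6,-7,2.2,0,0,0,0],
    [-0.7,-8.9,2.6,0,0,0,0],
    [-0.8,-10.7,2.8,0,0,0,0],
    [-0.8,-12.6,3,0,0,0,0],
    [-0.9,-14.4,3.1,0,0,0,0],
  ],
)

```text
time_s: 9.0
tcp_pos: [0.5285, -0.0639, 0.0711]
ee_rot: [0.991, -0.028, 0.13, 0.007]
wrist_force: [-1.0, -6.8, 8.5]
width: 0.016
grip_force: 59.5
```

Emit:
servo_tool(
  plan=[
    [0.1,-1.9,-0.1,0,0,0,0],
    [0.1,-3.8,-0.2,0,0,0,0],
    [0.1,-5.6,-0.3,0,0,0,0],
    [0.2,-7.5,-0.6,0,0,0,0],
    [0.3,-9.3,-1,0,0,0,0],
    [0.4,-11.1,-1.4,0,0,0,0],
    [0.6,-12.9,-2,0,0,0,0],
    [0.7,-14.6,-2.6,0,0,0,0],
  ],
)

```text
time_s: 9.8
tcp_pos: [0.5291, -0.0502, 0.0721]
ee_rot: [0.991, -0.028, 0.13, 0.007]
wrist_force: [7.2, -8.0, -9.6]
width: 0.0159
grip_force: 58.6
```

Emit:
servo_tool(
  plan=[
    [0.2,-1.8,-0.7,0,0,0,0],
    [0.4,-3.4,-1.5,0,0,0,0],
    [0.6,-5.1,-2.3,0,0,0,0],
    [0.9,-6.7,-3.3,0,0,0,0],
    [1.2,-8.2,-4.3,0,0,0,0],
    [1.5,-9.7,-5.4,0,0,0,0],
    [1.8,-11.1,-6.5,0,0,0,0],
    [2.1,-12.5,-7.7,0,0,0,0],
  ],
)

```text
time_s: 10.6
tcp_pos: [0.5298, -0.035, 0.0792]
ee_rot: [0.991, -0.027, 0.129, 0.005]
wrist_force: [9.7, -1.1, -16.3]
width: 0.0164
grip_force: 58.8
```

Emit:
servo_tool(
  plan=[
    [0.3,-1.3,-1.3,0,0,0,0],
    [0.7,-2.6,-2.7,0,0,0,0],
    [1.1,-3.7,-4.1,0,0,0,0],
    [1.4,-4.8,-5.5,0,0,0,0],
    [1.8,-5.9,-7,0,0,0,0],
    [2.3,-6.8,-8.6,0,0,0,0],
    [2.7,-7.7,-10.2,0,0,0,0],
    [3.1,-8.5,-11.8,0,0,0,0],
  ],
)

```text
time_s: 11.4
tcp_pos: [0.5305, -0.0244, 0.0916]
ee_rot: [0.991, -0.026, 0.13, 0.004]
wrist_force: [9.3, 3.2, -13.1]
width: 0.0161
grip_force: 59.1
```

Emit:
servo_tool(
  plan=[
    [0.5,-0.7,-1.7,0,0,0,0],
    [0.9,-1.3,-3.4,0,0,0,0],
    [1.4,-1.8,-5.1,0,0,0,0],
    [1.8,-2.3,-6.8,0,0,0,0],
    [2.3,-2.6,-8.6,0,0,0,0],
    [2.8,-2.9,-10.4,0,0,0,0],
    [3.3,-3,-12.2,0,0,0,0],
    [3.7,-3.1,-14,0,0,0,0],
  ],
)

```text
time_s: 12.2
tcp_pos: [0.5307, -0.02, 0.1064]
ee_rot: [0.991, -0.025, 0.13, 0.003]
wrist_force: [8.7, 6.1, -10.9]
width: 0.0162
grip_force: 59.5
```

Emit:
servo_tool(
  plan=[
    [0.5,0,-1.8,0,0,0,0],
    [1,0.1,-3.6,0,0,0,0],
    [1.5,0.3,-5.4,0,0,0,0],
    [1.9,0.6,-7.2,0,0,0,0],
    [2.4,1,-8.9,0,0,0,0],
    [2.9,1.4,-10.7,0,0,0,0],
    [3.3,2,-12.4,0,0,0,0],
    [3.8,2.6,-14.1,0,0,0,0],
  ],
)

```text
time_s: 13.0
tcp_pos: [0.5306, -0.0219, 0.1213]
ee_rot: [0.991, -0.025, 0.13, 0.003]
wrist_force: [6.9, 7.3, -7.7]
width: 0.0159
grip_force: 59.9
```

Emit:
servo_tool(
  plan=[
    [0.4,0.7,-1.6,0,0,0,0],
    [0.9,1.6,-3.3,0,0,0,0],
    [1.3,2.4,-4.9,0,0,0,0],
    [1.7,3.4,-6.4,0,0,0,0],
    [2.1,4.5,-7.9,0,0,0,0],
    [2.5,5.6,-9.3,0,0,0,0],
    [2.8,6.8,-10.7,0,0,0,0],
    [3.2,8,-12,0,0,0,0],
  ],
)

```text
time_s: 13.8
tcp_pos: [0.5303, -0.0294, 0.1342]
ee_rot: [0.991, -0.025, 0.13, 0.003]
wrist_force: [4.9, 8.0, -3.1]
width: 0.016
grip_force: 60.4
```

Emit:
servo_tool(
  plan=[
    [0.3,1.4,-1.3,0,0,0,0],
    [0.7,2.8,-2.5,0,0,0,0],
    [1,4.2,-3.6,0,0,0,0],
    [1.2,5.7,-4.7,0,0,0,0],
    [1.5,7.3,-5.7,0,0,0,0],
    [1.7,8.9,-6.6,0,0,0,0],
    [2,10.5,-7.4,0,0,0,0],
    [2.2,12.2,-8.2,0,0,0,0],
  ],
)

```text
time_s: 14.6
tcp_pos: [0.5296, -0.0416, 0.1432]
ee_rot: [0.991, -0.025, 0.131, 0.003]
wrist_force: [1.9, 7.6, 2.1]
width: 0.016
grip_force: 61.0
```

Emit:
servo_tool(
  plan=[
    [0.1,1.7,-0.7,0,0,0,0],
    [0.3,3.5,-1.3,0,0,0,0],
    [0.4,5.3,-1.8,0,0,0,0],
    [0.6,7.1,-2.2,0,0,0,0],
    [0.6,8.9,-2.6,0,0,0,0],
    [0.7,10.8,-2.8,0,0,0,0],
    [0.8,12.6,-3,0,0,0,0],
    [0.8,14.5,-3,0,0,0,0],
  ],
)

```text
time_s: 15.4
tcp_pos: [0.5288, -0.0577, 0.1467]
ee_rot: [0.991, -0.025, 0.131, 0.004]
wrist_force: [-0.5, 4.8, 5.9]
width: 0.0159
grip_force: 61.4
```

Emit:
servo_tool(
  plan=[
    [0,1.9,0,0,0,0,0],
    [-0.1,3.7,0.1,0,0,0,0],
    [-0.1,5.6,0.3,0,0,0,0],
    [-0.2,7.4,0.5,0,0,0,0],
    [-0.3,9.3,0.9,0,0,0,0],
    [-0.4,11.1,1.3,0,0,0,0],
    [-0.5,12.8,1.9,0,0,0,0],
    [-0.7,14.6,2.5,0,0,0,0],
  ],
)

```text
time_s: 16.2
tcp_pos: [0.5279, -0.0732, 0.1435]
ee_rot: [0.991, -0.026, 0.13, 0.004]
wrist_force: [3.5, 1.1, 4.1]
width: 0.0162
grip_force: 61.1
```

Emit:
servo_tool(
  plan=[
    [-0.2,1.7,0.7,0,0,0,0],
    [-0.4,3.4,1.5,0,0,0,0],
    [-0.6,5,2.3,0,0,0,0],
    [-0.9,6.6,3.3,0,0,0,0],
    [-1.1,8.2,4.3,0,0,0,0],
    [-1.4,9.7,5.4,0,0,0,0],
    [-1.7,11.1,6.5,0,0,0,0],
    [-2.1,12.5,7.7,0,0,0,0],
  ],
)

```text
time_s: 17.0
tcp_pos: [0.5272, -0.085, 0.1353]
ee_rot: [0.991, -0.025, 0.13, 0.004]
wrist_force: [4.8, 1.1, 0.2]
width: 0.016
grip_force: 60.7
```

```bash
cat > fit.py <<'E'
from h import *
D=np.array([[-.085,.1354,4.5,-.8],[-.093,.1233,5,-.4],[-.0958,.109,6.3,2.7],[-.0931,.0947,5.5,6.9],[-.0857,.0827,5,12],[-.0753,.0746,1.3,13.7],[-.0639,.0711,-6.8,8.5],[-.0502,.0721,-8,-9.6],[-.035,.0792,-1.1,-16.3],[-.0244,.0916,3.2,-13.1],[-.02,.1064,6.1,-10.9],[-.0219,.1213,7.3,-7.7],[-.0294,.1342,8,-3.1],[-.0416,.1432,7.6,2.1],[-.0577,.1467,4.8,5.9],[-.0732,.1435,1.1,4.1],[-.085,.1353,1.1,.2]])
r,u,fy,fz=-D[:,0],D[:,1],-D[:,2],D[:,3]
s=np.linalg.lstsq(np.c_[2*r,2*u,np.ones(len(r))],r*r+u*u,rcond=None)[0]
rad=np.sqrt(s[2]+s[0]**2+s[1]**2);th=np.arctan2(r-s[0],u-s[1])
print("centre y,z",-s[0],s[1],"rad",rad)
T=-(fy*np.cos(th)-fz*np.sin(th))*.038; N=fy*np.sin(th)+fz*np.cos(th)
for sel in (slice(1,None),slice(2,None)):
    A=np.c_[np.ones(len(th)),np.sin(th),np.cos(th)][sel];c,e=np.linalg.lstsq(A,T[sel],rcond=None)[:2]
    # T=fr+U sin(th-thd)
    print("fr",c[0],"U",np.hypot(c[1],c[2]),"th_down",np.arctan2(-c[2],c[1])%(2*np.pi),"rms",np.sqrt(e/len(T)))
print(np.c_[th%6.2832,T,N,A@c if len(A)==len(T) else T].round(3))
E
python3 fit.py
```

```text
centre y,z -0.05796452363416292 0.108855277976146 rad 0.03794101790946129
fr 0.23982230133712124 U 0.17351000996460206 th_down 2.629668301074548 rms [0.02204315]
fr 0.2405043620162746 U 0.17209419360231581 th_down 2.6290594048617297 rms [0.02190373]
[[  0.795   0.098  -3.771   0.098]
 [  1.18    0.058  -4.775   0.058]
 [  1.567   0.104  -6.29    0.104]
 [  1.954   0.165  -7.68    0.165]
 [  2.327   0.201 -11.871   0.201]
 [  2.673   0.191 -12.811   0.191]
 [  2.986   0.305  -7.341   0.305]
 [  3.35    0.373   7.739   0.373]
 [  3.801   0.412  12.214   0.412]
 [  4.238   0.387   8.835   0.387]
 [  4.648   0.398   6.791   0.398]
 [  5.045   0.367   4.389   0.367]
 [  5.438   0.29    3.927   0.29 ]
 [  5.839   0.226   5.165   0.226]
 [  6.276   0.181   5.933   0.181]
 [  0.414   0.101   3.31    0.101]
 [  0.796   0.035  -0.647   0.035]]
```

```bash
python3 -c "
from h import *
arc(.768,1.902/4,4)"
```

```text
1.244 [[-0.4,1.6,1.6,0,0,0,0],[-0.9,3.1,3.2,0,0,0,0],[-1.3,4.4,4.9,0,0,0,0],[-1.8,5.7,6.7,0,0,0,0],[-2.3,6.8,8.6,0,0,0,0],[-2.8,7.9,10.6,0,0,0,0],[-3.3,8.8,12.6,0,0,0,0],[-3.9,9.6,14.6,0,0,0,0]]
1.719 [[-0.5,0.6,2.1,0,0,0,0],[-1.1,1.2,4.2,0,0,0,0],[-1.7,1.6,6.4,0,0,0,0],[-2.3,1.8,8.5,0,0,0,0],[-2.8,2,10.7,0,0,0,0],[-3.4,2,12.9,0,0,0,0],[-4,1.9,15.1,0,0,0,0],[-4.6,1.6,17.2,0,0,0,0]]
2.194 [[-0.5,-0.4,2.2,0,0,0,0],[-1.1,-0.9,4.3,0,0,0,0],[-1.7,-1.6,6.4,0,0,0,0],[-2.2,-2.4,8.4,0,0,0,0],[-2.7,-3.3,10.4,0,0,0,0],[-3.2,-4.3,12.4,0,0,0,0],[-3.7,-5.5,14.2,0,0,0,0],[-4.2,-6.8,16,0,0,0,0]]
2.67 [[-0.5,-1.3,1.8,0,0,0,0],[-0.9,-2.8,3.4,0,0,0,0],[-1.3,-4.4,5,0,0,0,0],[-1.7,-6,6.5,0,0,0,0],[-2.1,-7.8,7.8,0,0,0,0],[-2.4,-9.6,9.1,0,0,0,0],[-2.7,-11.6,10.3,0,0,0,0],[-3,-13.5,11.3,0,0,0,0]]
```

Emit:
servo_tool(
  plan=[
    [-0.4,1.6,1.6,0,0,0,0],
    [-0.9,3.1,3.2,0,0,0,0],
    [-1.3,4.4,4.9,0,0,0,0],
    [-1.8,5.7,6.7,0,0,0,0],
    [-2.3,6.8,8.6,0,0,0,0],
    [-2.8,7.9,10.6,0,0,0,0],
    [-3.3,8.8,12.6,0,0,0,0],
    [-3.9,9.6,14.6,0,0,0,0],
  ],
)

```text
time_s: 17.8
tcp_pos: [0.5267, -0.094, 0.1202]
ee_rot: [0.991, -0.025, 0.13, 0.004]
wrist_force: [5.5, 3.5, 0.9]
width: 0.0164
grip_force: 60.8
```

Emit:
servo_tool(
  plan=[
    [-0.5,0.6,2.1,0,0,0,0],
    [-1.1,1.2,4.2,0,0,0,0],
    [-1.7,1.6,6.4,0,0,0,0],
    [-2.3,1.8,8.5,0,0,0,0],
    [-2.8,2,10.7,0,0,0,0],
    [-3.4,2,12.9,0,0,0,0],
    [-4,1.9,15.1,0,0,0,0],
    [-4.6,1.6,17.2,0,0,0,0],
  ],
)

```text
time_s: 18.6
tcp_pos: [0.5267, -0.0952, 0.1026]
ee_rot: [0.991, -0.025, 0.13, 0.004]
wrist_force: [3.2, 3.8, 3.0]
width: 0.0159
grip_force: 61.1
```

Emit:
servo_tool(
  plan=[
    [-0.5,-0.4,2.2,0,0,0,0],
    [-1.1,-0.9,4.3,0,0,0,0],
    [-1.7,-1.6,6.4,0,0,0,0],
    [-2.2,-2.4,8.4,0,0,0,0],
    [-2.7,-3.3,10.4,0,0,0,0],
    [-3.2,-4.3,12.4,0,0,0,0],
    [-3.7,-5.5,14.2,0,0,0,0],
    [-4.2,-6.8,16,0,0,0,0],
  ],
)

```text
time_s: 19.4
tcp_pos: [0.5271, -0.0887, 0.0865]
ee_rot: [0.991, -0.025, 0.13, 0.004]
wrist_force: [0.4, 3.9, 8.5]
width: 0.016
grip_force: 61.7
```

Emit:
servo_tool(
  plan=[
    [-0.5,-1.3,1.8,0,0,0,0],
    [-0.9,-2.8,3.4,0,0,0,0],
    [-1.3,-4.4,5,0,0,0,0],
    [-1.7,-6,6.5,0,0,0,0],
    [-2.1,-7.8,7.8,0,0,0,0],
    [-2.4,-9.6,9.1,0,0,0,0],
    [-2.7,-11.6,10.3,0,0,0,0],
    [-3,-13.5,11.3,0,0,0,0],
  ],
)

```text
time_s: 20.2
tcp_pos: [0.5278, -0.0766, 0.0754]
ee_rot: [0.991, -0.026, 0.131, 0.005]
wrist_force: [-2.4, 1.6, 14.3]
width: 0.0163
grip_force: 62.3
```

Emit:
servo_tool(
  plan=[
    [0,0,0,0,0,0,0],
    [0,0,0,0,0,0,0],
    [0,0,0,0,0,0,0],
    [0,0,0,0,0,0,0],
    [0,0,0,0,0,0,0],
    [0,0,0,0,0,0,0],
    [0,0,0,0,0,0,0],
    [0,0,0,0,0,0,0],
  ],
)

```text
time_s: 21.0
tcp_pos: [0.5278, -0.0763, 0.0753]
ee_rot: [0.991, -0.025, 0.131, 0.004]
wrist_force: [-0.7, 2.0, 11.6]
width: 0.0161
grip_force: 62.0
```

Run:
```python
from h import *
import cv2
s=arm.get_state();p=s["tcp_pos"];print(s["time_s"],p,s["wrist_force"],s["grip_force"],abs(s["qvel"]).max(),"th",np.arctan2(-p[1]-.05796,p[2]-.10886))
a=get_image("top")[170:320,300:450];b=get_image("scene")[130:280,260:410]
cv2.imwrite("pics/end.png",np.hstack([cv2.resize(i,(400,400),interpolation=2) for i in(a,b)]))
```

```text
21.0 [ 0.52779942 -0.07628176  0.07530902] [-0.68292687  2.00789305 11.56790535] 62.02454835176468 0.0011976815175745005 th 2.6417584319323124
```

View pics/end.png

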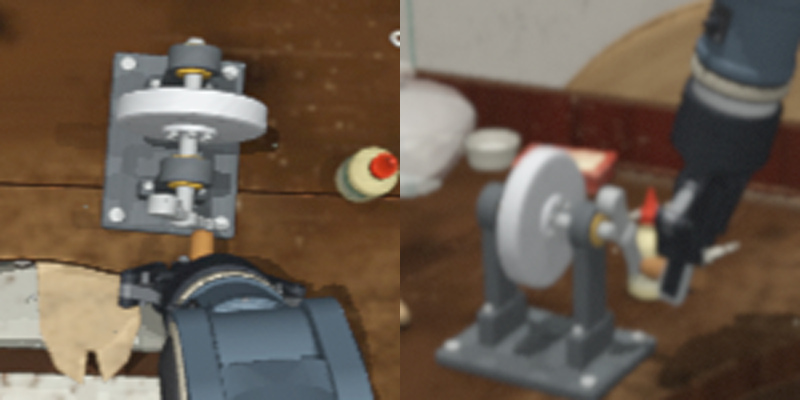

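The gripper holds the knob low-right (crop about (650,265)), the crank sits at 2.64 rad and the bottle is undisturbed. That is within 0.02 rad of the fitted heavy-side-down angle.

```bash
python3 -c "
from rig import arm
print(arm.finish_job())"
```

```text
the job is handed in; nothing more can be done
None
```

I turned the wheel right round by its crank and handed the job in with the knob gripped and the wheel still at 2.64 rad; the force fit puts the heavy side straight down at 2.63 rad, and no verdict was returned.

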